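Shut and latch the beauty case

TASK

Close up the open aluminium beauty case on the dresser: with the fingertips push its lid down until it is fully shut, and only then press down each of the two latch levers on its front until it snaps over and hangs flat against the case. Nothing is to be picked up: do not lift, tip or shove the case along, and leave the pillbox, candleholder, cactus figure and comb where they are.

Things in the scene. Friction and masses are not known exactly. Their poses are not given: they have to be found in the camera images.
- case: aluminium-edged black beauty case, 160 mm deep (x) by 240 mm wide (y), body 85 mm high, 107 mm with the lid shut; 2 to 3 kg, standing loose on rubber feet. Origin at the centre of its underside, z up; the front with the two latches faces its -x (towards the robot), the lid hinge is along its +x edge
- lid (a joint): opening angle of the case lid, rad: 0 = shut, grows as the front edge rises. A stiff hinge (0.45 N m) keeps it where it is left
- lid_hinge (a point): middle of the lid's hinge line, on the rear edge of the case, 85 mm above the dresser; the hinge axis is the case's y axis
- lid_front (a point): middle of the lid's front upper edge, 160 mm from the hinge along the lid and 22 mm above the lid's lower rim (lid is 22 mm deep, flat on top, 240 mm wide)
- latch_left (a joint): left draw latch as seen from the robot facing the case front: turn of its steel lever about a level pin, rad. 0 = raised (as at the start, sticking out from the front and 25 degrees up), 1.92 = fastened (hanging down against the front). An over-centre spring drives it to the nearer end from the dead point at 0.91: about 0.18 N m resists at the start, falling to nothing at 0.91, after which it snaps down by itself
- latch_left_pivot (a point): pin on which the left lever turns: 9 mm out from the case front, at y = +70 mm of the case, 71 mm above the dresser
- latch_left_tip (a point): free end of the left lever, 50 mm from its pin; the lever is a flat steel tongue 27 mm wide, 3.5 mm thick. A slim wire bail stands between lever and case, within 17 mm of the pin when raised
- latch_right (a joint): right draw latch as seen from the robot facing the case front: turn of its steel lever about a level pin, rad. 0 = raised (as at the start, sticking out from the front and 25 degrees up), 1.92 = fastened (hanging down against the front). An over-centre spring drives it to the nearer end from the dead point at 0.91: about 0.18 N m resists at the start, falling to nothing at 0.91, after which it snaps down by itself
- latch_right_pivot (a point): pin on which the right lever turns: 9 mm out from the case front, at y = -70 mm of the case, 71 mm above the dresser
- latch_right_tip (a point): free end of the right lever, 50 mm from its pin; the lever is a flat steel tongue 27 mm wide, 3.5 mm thick. A slim wire bail stands between lever and case, within 17 mm of the pin when raised
- pillbox: closed stainless steel pillbox with a sliding latch, 60 x 90 x 24 mm, origin under its centre; bystander
- candleholder: round concrete candleholder, 80 mm across, 48 mm high, empty, origin under its centre; bystander
- cactus: cactus-shaped ceramic figure in a pot, 100 mm high, 80 mm across its arms, origin under its centre; bystander
- comb: purple plastic wide-tooth comb lying flat, 180 x 48 x 6 mm, long side along its x, origin under its centre; bystander

How it is judged (in metres and radians):
On the way, in this order (a step that is already met when the one before it is completed fails the run):
1. the lid is pushed fully shut while both latch levers are still raised (value of joint lid below 0.035 rad and value of joint each of latch_left, latch_right below 0.6 rad), for 0.2 s.
2. both latch levers have snapped over (value of joint each of latch_left, latch_right above 1.8 rad), for 0.2 s.
At the end, for the whole second after the job is handed in: the lid is shut (within 2 degrees), both latch levers are fastened (within 7 degrees of hanging down), the case stands flat and at rest within 40 mm of where it stood, and none of pillbox, candleholder, cactus figure and comb has moved more than 20 mm (all of step 2 and value of joint lid below 0.035 rad and angle between case's own z axis and vertical below 0.03 rad and distance of case from where it was at the start of the episode below 0.04 m and height (world z) of case below 0.006 m and linear speed of case below 0.01 m/s and distance of each of pillbox, candleholder, cactus, comb from where it was at the start of the episode below 0.02 m); the robot touches nothing.
It fails at once if a latch lever is snapped over while the lid is still open (value of joint lid above 0.08 rad and value of joint any of latch_left, latch_right above 0.95 rad).
It fails at once if the case is lifted, tipped or shoved along (over 40 mm) (height (world z) of case above 0.012 m or angle between case's own z axis and vertical above 0.1 rad or distance of case from where it was at the start of the episode above 0.04 m).
It fails at once if the pillbox, candleholder, cactus figure or comb is moved more than 20 mm or lifted (distance of any of pillbox, candleholder, cactus, comb from where it was at the start of the episode above 0.02 m).
It also fails if it takes over 45 s, if anything falls off the work surface, if the arm or the gripper's body presses on something with over 40 N, if the wrist force passes 120 N, or if a joint passes its speed limit or range.

ROBOT

A 6-joint arm with a two-finger parallel gripper is mounted at the origin on the work surface. World frame = base frame: x ahead of the robot, y to its left, z up, the work surface at z = 0. Lengths are in mm, angles in rad, forces in N, time in s.
With the tool pointing down it reaches from about 275 to 1000 mm from the base axis. Payload 8.4 kg.
Tool frame: the origin (TCP) lies on the centre line of the jaws, within the pads' length; the fingertips stand 17 mm ahead of it and the grasp point (between the pads) lies 2 mm behind it (r.tcp_to_tips is the z of the fingertips in the tool frame, in mm); z points along the fingers, y is the direction in which the jaws open and shut (so a half turn about z gives the same grasp; the last joint's range is limited). The gripper opens to 85 mm and grips with 20 to 120 N. Pads are 22 mm wide; open, the fingers measure 114 mm over their backs; the gripper's body (76 mm by 85 mm) begins 54 mm behind the grasp point. The pads swing forward as they close: fully open they stand 13 mm farther back than shut.
Start: joints at [1.177, 0.353, 1.633, -0, 1.155, -0.002], TCP at [238.657, 577.643, 248.281] pointing down, gripper open.
Joint ranges: [-2.63, 2.63], [-0.92, 2.1], [0.06, 2.66], [-1.3, 4.44], [0, 2.69], [-3.02, 3.02]. Speed limits (rad/s): [2.22, 2.22, 2.79, 3.14, 3.14, 3.14].

INTERFACE

Orientations are given as [roll, pitch, yaw] about the fixed x, y, z axes, in that order (R = Rz(yaw) Ry(pitch) Rx(roll)).
In Python, from rig import r, cams, job gives the robot as it stands.
- The arm moves only by the tool drive_tool, never from a script. Its argument "deltas" is a list of rows, each a list of 4 numbers: the shift along the tool's x, y, z in cm, then the turn about the tool's z in rad. In form: [[x, y, z, roll], ...]. A call has 1 to 12 rows; each row shifts and turns the commanded pose from where the row before left it, along the tool's axes as they then stand; what a row does not reach is not made up. A row lasts 1/12 s, in which the tool goes at most 41.7 mm and 7.16 degrees, less where a joint would pass 70% of its speed; a pose out of reach is approached as far as the arm can. A call with a gripper value outside its range is refused whole. "jaw" is the closure, from 0 (fully open) to 1 (shut), set as the call begins (left out, the last holds). The fingers move at their own pace and stop on an object; "force" is the grip in N (left out, the last holds). Time passes only in rows, so rows that do not move let the fingers close. It gives the time, the measured TCP pose, the force and the opening at its end, in the units of the state.
- r.sense(): the state, without advancing time (a new reading comes with each control period).
- cams.grab_frame(name): name is "side" or "top"; returns (picture, depth): 420x560x3 uint8, red, green, blue; 420x560 float32, mm along the optical axis (not along the pixel's ray), 0 where there is no reading.
- cams.camera_params(name): a dict with "fx", "fy", "cx", "cy" (pixels), "R" (3x3) and "t" (3): a world point X has camera coordinates R X + t. Camera axes: x right, y down, z forward; pixel columns grow to the right and rows downward; lengths in mm; the calibration is good to about 2 mm. A picture is of the moment at which its call begins. camera_params takes no time and is no camera call.
- job.sign_off(): hands the job in, once; it reports no verdict.
The state is a dict: "clock": time; "qpos": joint angles; "qvel": joint speeds; "joint_efforts": joint torques, N m; "eef_pos": TCP position; "tcp_rot": TCP orientation; "contact_force": force on the tool from outside, world axes, zero at the start; "wrist_torque": the same for the moment, N m; "opening": opening from 0.0 (shut) to 1.0 (fully open).
Only numpy, scipy, OpenCV 4.12 (cv2) and the standard library are available. Lean on these libraries where they do the work, as an engineer would, in place of code of your own. Each camera call takes 0.05 s, during which the arm holds its last target. There are 200 camera calls.

## Working session

There is one attempt and no reset: what is moved stays moved. The work goes in short steps, Python scripts to look and compute and a tool call to move; the robot and the scene stay as the last step left them, time stands still between calls to the robot, and variables do not carry over. Pictures are saved under pics/ and viewed, about 8 in all and at most 12, crops included, and the job is handed in when it is done.

Besides the shell and the picture viewer there is one more tool, called after "Request:" in YAML: its name, and indented under it one key for each argument. drive_tool: Moves the arm, as the interface text tells. Its arguments: {"type":"object","properties":{"deltas":{"type":"array"},"jaw":{"type":"number"},"force":{"type":"number"}},"required":["deltas"]}

```bash
mkdir -p pics; ls; cat > h.py <<'E'
import numpy as np,cv2
from rig import r,cams,job
def world(name,depth):
    p=cams.camera_params(name);v,u=np.mgrid[:420,:560]
    c=np.stack([(u-p['cx'])/p['fx']*depth,(v-p['cy'])/p['fy']*depth,depth],-1)
    return (c-np.array(p['t']))@np.array(p['R'])
def snap(name,tag):
    im,d=cams.grab_frame(name);np.savez(f'{tag}.npz',im=im,d=d)
    cv2.imwrite(f'pics/{tag}.png',im[...,::-1]);return im,d,world(name,d)
E
python3 - <<'E'
from h import *
for n in('top','side'):
    im,d,w=snap(n,n+'0');p=cams.camera_params(n);print(n,p['fx'],p['fy'],-np.array(p['R']).T@p['t'],np.array(p['R'])[2],(d==0).sum())
s=r.sense();print(s,r.tcp_to_tips)
a=[cv2.imread(f'pics/{n}0.png') for n in('top','side')]
E
```

```text
pics
top 484.365671574283 484.365671574283 [ 543.95060924  131.24179051 1158.56689273] [ 0.05591168  0.0065806  -0.99841403] 925
side 478.5020884689791 478.5020884689791 [ 334.10133219 -852.95201668  900.82004582] [ 0.19563994  0.74673766 -0.63569481] 874
{'clock': 0.1, 'qpos': array([ 1.17661520e+00,  3.53599147e-01,  1.63403006e+00, -1.39179073e-05,
        1.15524483e+00, -2.39518227e-03]), 'qvel': array([-0.00048386, -0.00108336, -0.00125567, -0.00145679,  0.00223033,
       -0.00079042]), 'joint_efforts': array([ 2.08194811e-04, -6.06351757e+01, -3.42820215e+01,  1.67661392e-05,
        3.79415578e-03,  4.81837094e-05]), 'eef_pos': array([238.49543369, 577.26885507, 247.63681473]), 'tcp_rot': array([-3.14031124e+00,  9.65701289e-06,  2.74981234e+00]), 'contact_force': array([-0.24682538, -0.42460837, -0.65173974]), 'wrist_torque': array([ 0.02979586,  0.02363477, -0.01677225]), 'opening': 1.0018184722092065} 17.0
```

View pics/top0.png

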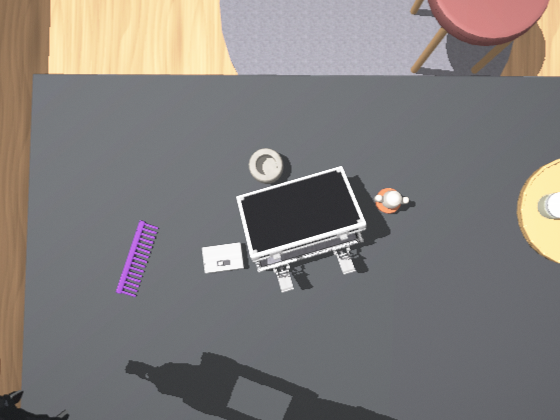

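View pics/side0.png

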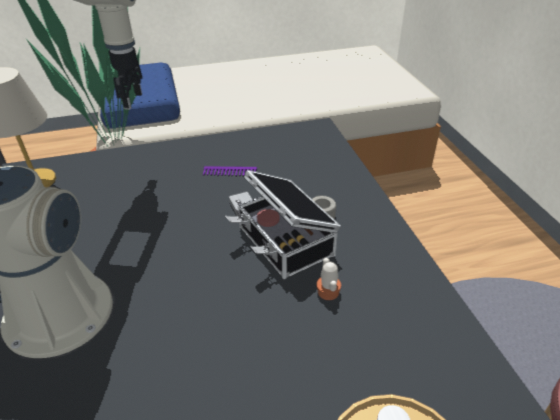

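The top view shows the case with its lid at about (300,215) px and the levers at about (285,278) and (345,262). The side view shows the lid roughly half open. The bystanders sit beside and behind the case. Next I'll measure the case from depth.

```bash
python3 - <<'E'
from h import *
d=np.load('top0.npz');im,dd=d['im'],d['d'];w=world('top',dd)
def box(u0,u1,v0,v1):
    m=np.zeros(dd.shape,bool);m[v0:v1,u0:u1]=1;return m&(dd>0)
print('table z',np.median(w[330:380,400:500,2]))
m=box(230,375,160,300)&(w[...,2]>60)
# lid plane from black interior
P=w[195:235,275:330].reshape(-1,3);c=P.mean(0);n=np.linalg.svd(P-c)[2][2];n*=np.sign(n[2]);print('lid plane',c,n,'tilt',np.arccos(n[2]),'yaw',np.arctan2(-n[1],-n[0]))
L=m&(abs((w-c)@n)<4)
cnt=max(cv2.findContours(L.astype(np.uint8),0,2)[0],key=cv2.contourArea)
Q=cnt[:,0];PW=w[Q[:,1],Q[:,0]]
PW=w[L]
# in-plane frame
yv=np.cross(n,[0,0,1]);yv/=np.linalg.norm(yv);xv=np.cross(yv,n)
ab=np.stack([(PW-c)@xv,(PW-c)@yv],1).astype(np.float32)
rc=cv2.minAreaRect(ab);print(rc)
for q in cv2.boxPoints(rc):print((c+q[0]*xv+q[1]*yv).round(1), q)
# levers: bright pixels
for u0,u1,v0,v1 in((270,300,255,295),(330,360,240,280)):
    b=box(u0,u1,v0,v1)&(im.min(-1)>120)&(w[...,2]>40)
    for v in range(v0,v1,3):
        if b[v].any():print(v,np.where(b[v])[0][[0,-1]],w[v][b[v]].mean(0).round(1))
    print()
for nm,u0,u1,v0,v1 in(('candle',240,290,140,185),('cactus',370,412,185,217),('pill',198,246,240,276)):
    q=w[box(u0,u1,v0,v1)&(w[...,2]>12)];print(nm,q.min(0),q.max(0))
b=cv2.resize(im[150:310,190:420],None,fx=3.4,fy=3.4,interpolation=2);cv2.imwrite('pics/crop.png',b[...,::-1])
E
```

```text
table z 0.6589689197907269
lid plane [598.7736616   96.90859234 159.71824527] [0.98919984 0.034926   0.14235114] tilt 1.4279599863791412 yaw -3.1062999867430525
((-5.875986099243164, -4.0623016357421875), (254.78668212890625, 14.288970947265625), 80.10597229003906)
[599.2 225.3 125.3] [ -34.803757 -128.33334 ]
[597.1 227.7 139.2] [ -20.7273  -130.78857]
[599.7 -23.3 182.5] [ 23.051785 120.20874 ]
[601.8 -25.7 168.6] [  8.975328 122.66397 ]
255 [270 280] [515.3 151.4 180.6]
258 [270 299] [506.8 134.  107.7]
261 [270 294] [498.8 137.7  70.6]
264 [270 288] [492.7 147.4  83.6]
267 [270 289] [486.  147.3  82.6]
270 [274 288] [479.1 139.7  75.6]
273 [277 289] [472.9 134.   81.7]
276 [278 289] [467.1 134.3  93.2]
279 [279 290] [460.  132.1  85.9]
282 [280 291] [453.7 129.9  88.4]
285 [280 292] [447.5 128.8  92.2]
288 [281 293] [441.3 126.5  95.2]
291 [282 284] [435.1 135.2  98.6]

240 [330 358] [546.7 -11.   70.5]
243 [343 355] [540.   -9.9  86. ]
246 [333 348] [533.3   8.7  84.4]
249 [330 349] [526.6  15.1  82.7]
252 [334 348] [519.8   7.7  73.9]
255 [337 342] [513.2   9.9  75.2]
258 [338 350] [507.1   1.4  92.2]
261 [339 351] [500.3  -1.   85.6]
264 [340 352] [493.9  -2.9  88. ]
267 [341 353] [487.5  -4.8  90.6]
270 [343 355] [481.2  -8.6  94.6]
273 [344 346] [475.    0.8 100.6]

candle [667.29118275 123.48842188  12.07713539] [759.25978589 216.40149435 110.9677644 ]
cactus [ 612.35106276 -145.6375662    16.82334133] [669.10757093 -70.23922678 103.77156189]
pill [470.06501338 228.79270824  12.15858678] [540.55368564 325.0913709   33.05522639]
```

View pics/crop.png

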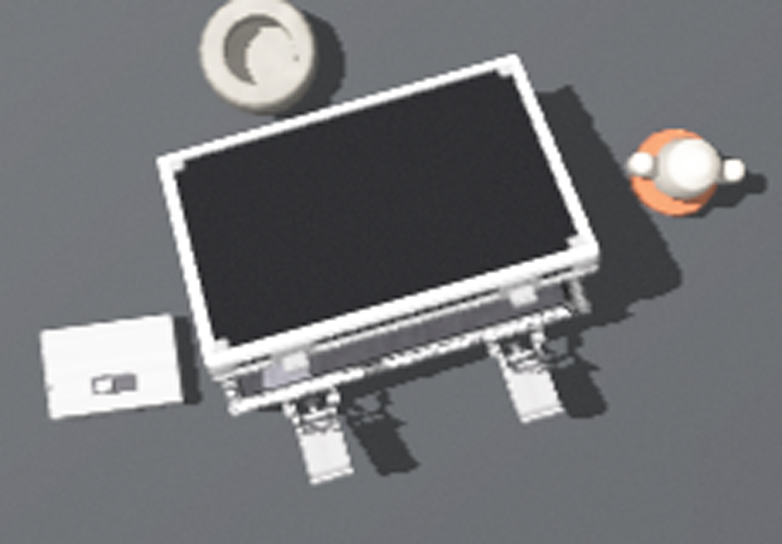

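```bash
python3 - <<'E'
from h import *
d=np.load('top0.npz');im,dd=d['im'],d['d'];w=world('top',dd)
P=w[198:232,278:325][dd[198:232,278:325]>0]
for _ in range(4):
    c=np.median(P,0);n=np.linalg.svd(P-P.mean(0),full_matrices=False)[2][2];e=abs((P-P.mean(0))@n);P=P[e<max(3,2.5*np.median(e))]
c=P.mean(0);n*=np.sign(n[2]);th=np.arccos(n[2]);yaw=np.arctan2(-n[1],-n[0]);print(c,n,'lid',th,'yaw',yaw,np.std((P-c)@n))
p=cams.camera_params('top');R=np.array(p['R']);C=-R.T@p['t']
def ray(x,y,n_,c_):
    u,v=190+x/3.4,150+y/3.4;q=R.T@np.array([(u-p['cx'])/p['fx'],(v-p['cy'])/p['fy'],1]);return C+q*((c_-C)@n_)/(q@n_)
K=[ray(*q,n,c) for q in((160,157),(515,57),(598,247),(212,362))]
for k in K:print('lidcorner',k.round(1))
print([np.linalg.norm(K[i]-K[i-1]).round(1) for i in range(4)])
rear=(K[0]+K[1])/2;e=K[0]-K[1];y2=np.arctan2(-e[0],e[1]);e=K[3]-K[2];y3=np.arctan2(-e[0],e[1]);print('yaw edges',y2,y3)
z=np.array([0,0,1.])
tips=[ray(*q,z,z*96) for q in((332,479),(544,417))]
for t in tips:print('tip',t.round(1))
e=tips[0]-tips[1];print('yaw tips',np.arctan2(-e[0],e[1]),np.linalg.norm(e))
fe=[ray(*q,z,z*85) for q in((233,411),(585,312))];e=fe[0]-fe[1];print('front edge',fe,np.arctan2(-e[0],e[1]),np.linalg.norm(e))
E
```

```text
[598.96502723  98.56581017 154.88208198] [0.5071836  0.14677001 0.8492487 ] lid 0.5562355940821404 yaw -2.8599050086321265 1.3229319007118119
lidcorner [640.6 236.7 106.2]
lidcorner [706.4   9.  106.2]
lidcorner [581.3 -30.3 187.7]
lidcorner [512.4 196.4 189.7]
[np.float64(158.2), np.float64(237.0), np.float64(154.4), np.float64(237.0)]
yaw edges 0.2813300174353463 0.2950377641654585
tip [435.1 125.1  96. ]
tip [475.5 -10.6  96. ]
yaw tips 0.289252766585656 141.61135808330133
front edge [array([477.37370937, 189.50537195,  85.        ]), array([542.9083372 , -38.84639739,  85.        ])] 0.2794785071735196 237.56960664854253
```

Request:
drive_tool:
  deltas:
    - [0, 0, 0, -0.113]
    - [0, 0, 0, -0.113]
    - [0, 0, 0, -0.113]
    - [0, 0, 0, -0.113]
    - [0, 0, 0, -0.113]
    - [0, 0, 0, -0.113]
    - [0, 0, 0, 0]
  jaw: 1

```text
clock: 0.68
eef_pos: [238.6, 577.4, 247.9]
tcp_rot: [-3.141, -0.001, -2.85]
contact_force: [0.2, 0.6, -0.7]
opening: 0.008
```

Request:
drive_tool:
  deltas:
    - [-0.86, -2.8, 0, 0]
    - [-0.86, -2.8, 0, 0]
    - [-0.86, -2.8, 0, 0]
    - [-0.86, -2.8, 0, 0]
    - [-0.86, -2.8, 0, 0]
    - [-0.86, -2.8, 0, 0]
    - [-0.86, -2.8, 0, 0]
    - [-0.86, -2.8, 0, 0]
    - [-0.86, -2.8, 0, 0]
    - [-0.86, -2.8, 0, 0]

```text
clock: 1.52
eef_pos: [400.7, 332.0, 248.2]
tcp_rot: [-3.141, -0.0, -2.86]
contact_force: [0.1, -0.0, 0.5]
opening: 0.001
```

Request:
drive_tool:
  deltas:
    - [-0.86, -2.8, 0, 0]
    - [-0.86, -2.8, 0, 0]
    - [-0.86, -2.8, 0, 0]
    - [-0.86, -2.8, 0, 0]
    - [-0.86, -2.8, 0, 0]
    - [-0.86, -2.8, 0, 0]
    - [-0.86, -2.8, 0, 0]
    - [-0.86, -2.8, 0, 0]
    - [-0.86, -2.8, 0, 0]
    - [-0.86, -2.8, 0, 0]
    - [0, 0, 0, 0]
    - [0, 0, 0, 0]

```text
clock: 2.52
eef_pos: [562.1, 87.8, 247.9]
tcp_rot: [3.141, -0.001, -2.861]
contact_force: [0.2, -0.3, -0.6]
opening: 0.001
```

Request:
drive_tool:
  deltas:
    - [0, 0, 1.5, 0]
    - [0, 0, 1.5, 0]
    - [0, 0, 1.0, 0]
    - [0, 0, 0.6, 0]
    - [0, 0, 0.6, 0]
    - [0, 0, 0.6, 0]
    - [0, 0, 0.6, 0]
    - [0, 0, 0.6, 0]
    - [0, 0, 0.6, 0]

```text
clock: 3.27
eef_pos: [561.9, 89.1, 172.1]
tcp_rot: [-3.142, 0.0, -2.855]
contact_force: [-0.7, 0.1, 2.1]
opening: 0.002
```

Request:
drive_tool:
  deltas:
    - [0, 0, 0.6, 0]
    - [0, 0, 0.6, 0]
    - [0, 0, 0.6, 0]
    - [0, 0, 0.6, 0]
    - [0, 0, 0.5, 0]
    - [0, 0, 0.5, 0]

```text
clock: 3.77
eef_pos: [561.6, 88.9, 137.6]
tcp_rot: [3.142, -0.0, -2.855]
contact_force: [-1.1, 0.1, 1.3]
opening: -0.001
```

Request:
drive_tool:
  deltas:
    - [0, 0, 0.4, 0]
    - [0, 0, 0.4, 0]
    - [0, 0, 0.2, 0]
    - [0, 0, 0.2, 0]
    - [0, 0, 0.1, 0]
    - [0, 0, 0, 0]

```text
clock: 4.27
eef_pos: [561.8, 89.0, 125.1]
tcp_rot: [3.142, 0.0, -2.855]
contact_force: [0.2, 0.0, -0.7]
opening: -0.002
```

Request:
drive_tool:
  deltas:
    - [0, 0, 0.1, 0]
    - [0, 0, 0.1, 0]
    - [0, 0, 0.1, 0]
    - [0, 0, 0, 0]

```text
clock: 4.6
eef_pos: [562.0, 89.0, 123.9]
tcp_rot: [-3.141, 0.001, -2.855]
contact_force: [-6.7, -0.7, 17.6]
opening: 0.003
```

```bash
python3 - <<'E'
from h import *
im,d,w=snap('side','side1')
b=cv2.resize(im[120:330,180:400],None,fx=2.7,fy=2.7,interpolation=2);cv2.imwrite('pics/side1c.png',b[...,::-1]);print(r.sense()['contact_force'])
E
```

```text
[-6.84883997 -1.30933893 17.57699634]
```

View pics/side1c.png

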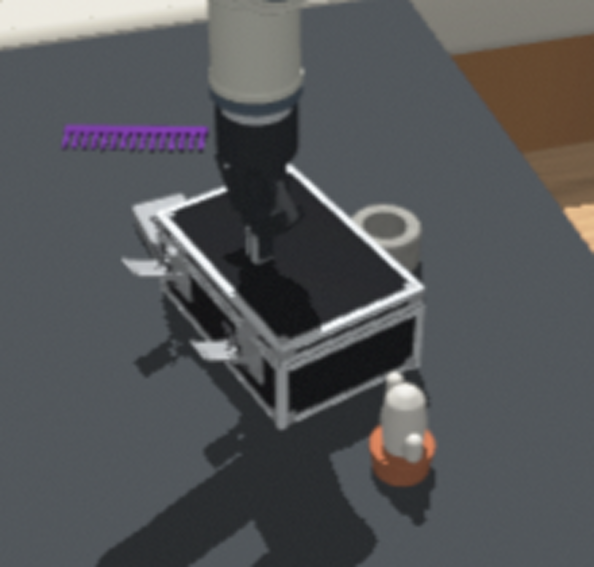

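The side view shows the lid flush on the body with the fingertip on it (about (258,255) px in the crop) and both levers still raised. A 17.6 N stop at tip z≈107 mm agrees with this. Next are the latches.

Request:
drive_tool:
  deltas:
    - [0, 0, -1, 0]
    - [0, 0, -1.5, 0]
    - [0, 0, -1.5, 0]
    - [1.7, 1.18, 0, 0]
    - [1.7, 1.18, 0, 0]
    - [1.7, 1.18, 0, 0]
    - [1.7, 1.18, 0, 0]
    - [1.7, 1.18, 0, 0]
    - [1.6, 1.2, 0, 0]
    - [0, 0, 0, 0]
    - [0, 0, 0, 0]

```text
clock: 5.57
eef_pos: [444.6, 128.9, 162.8]
tcp_rot: [-3.142, 0.001, -2.854]
contact_force: [0.1, -0.0, -0.6]
opening: -0.0
```

```bash
python3 - <<'E'
from h import *
im,d,w=snap('top','top1')
b=cv2.resize(im[150:310,190:420],None,fx=3.4,fy=3.4,interpolation=2);cv2.imwrite('pics/crop1.png',b[...,::-1]);print(r.sense()['eef_pos'])
P=w[180:230,300:340];g=d[180:230,300:340]>0;print('lid z',np.median(P[g][:,2]),np.polyfit(P[g][:,0],P[g][:,2],1))
E
```

```text
[445.53687433 128.84947397 162.83308133]
lid z 107.83753310885186 [-5.68662640e-02  1.42441953e+02]
```

View pics/crop1.png

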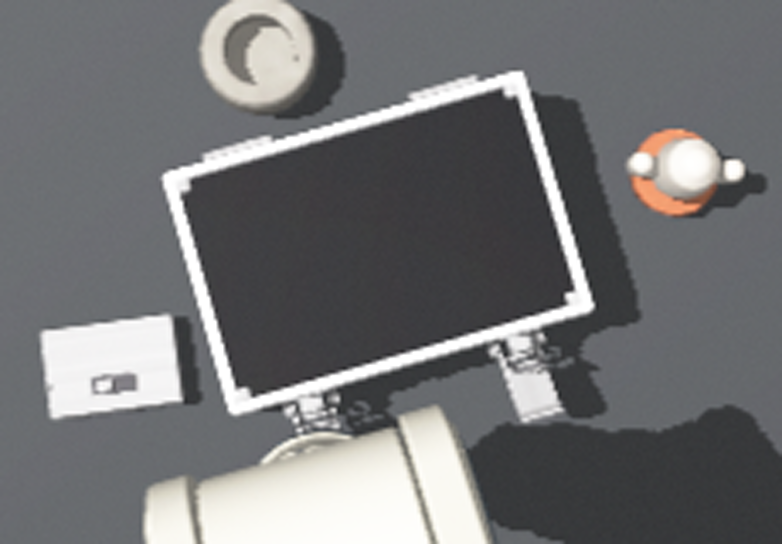

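The top view shows the lid's front edge along (233,411)–(592,308), with the right lever still raised at (535,385). The fitted depth slope is suspicious, so I'll check it robustly against the table before touching the levers.

```bash
python3 - <<'E'
from h import *
d=np.load('top1.npz');dd=d['d'];w=world('top',dd)
def fit(a,b,c,e):
    P=w[a:b,c:e][dd[a:b,c:e]>0]
    for _ in range(6):
        k=np.linalg.lstsq(np.c_[P[:,:2],np.ones(len(P))],P[:,2],rcond=None)[0];res=P[:,2]-np.c_[P[:,:2],np.ones(len(P))]@k;P=P[abs(res)<max(2.5,2.5*np.median(abs(res)))]
    return k,np.std(res)
print('lid',fit(190,240,270,345)[0]);print('table',fit(100,380,420,500)[0]);print('table2',fit(100,200,60,220)[0])
E
```

```text
lid [-2.18988266e-03  2.19551502e-03  1.09047849e+02]
table [-7.08085965e-04  2.05805158e-03  1.33340474e+00]
table2 [-1.85524988e-03  1.09240477e-03  2.27020389e+00]
```

Fitted robustly, the lid is level at 107 mm and shut. I'll press the left lever.

Request:
drive_tool:
  deltas:
    - [0, 0, 1.5, 0]
    - [0, 0, 1.5, 0]
    - [0, 0, 1, 0]
    - [0, 0, 0.5, 0]
    - [0, 0, 0.5, 0]
    - [0, 0, 0.5, 0]
    - [0, 0, 0.5, 0]
    - [0, 0, 0.5, 0]

```text
clock: 6.28
eef_pos: [445.4, 128.7, 97.3]
tcp_rot: [-3.142, 0.001, -2.855]
contact_force: [-1.4, -0.7, 4.6]
opening: -0.002
```

Request:
drive_tool:
  deltas:
    - [0, 0, 0.5, 0]
    - [0, 0, 0.5, 0]
    - [0, 0, 0.5, 0]
    - [0, 0, 0.4, 0]

```text
clock: 6.62
eef_pos: [445.2, 128.7, 77.8]
tcp_rot: [3.142, 0.001, -2.855]
contact_force: [-0.2, -0.0, 2.0]
opening: 0.003
```

Request:
drive_tool:
  deltas:
    - [0, 0, 0.4, 0]
    - [0, 0, 0.4, 0]
    - [0, 0, 0.2, 0]
    - [0, 0, 0, 0]

```text
clock: 6.95
eef_pos: [444.3, 128.5, 67.7]
tcp_rot: [3.142, -0.001, -2.855]
contact_force: [-0.3, 0.1, -0.6]
opening: -0.001
```

Request:
drive_tool:
  deltas:
    - [0, 0, -1.5, 0]
    - [0, 0, -2.5, 0]
    - [0, 0, -3, 0]
    - [0, -2, 0, 0]
    - [0, -2, 0, 0]
    - [0, -2, 0, 0]
    - [0, -2, 0, 0]
    - [0, -2, 0, 0]
    - [0, -2, 0, 0]
    - [0, -2, 0, 0]
    - [0, 0, 0, 0]
    - [0, 0, 0, 0]

```text
clock: 7.95
eef_pos: [484.4, -6.3, 138.3]
tcp_rot: [3.141, 0.0, -2.857]
contact_force: [-0.0, -0.0, -0.2]
opening: -0.004
```

Request:
drive_tool:
  deltas:
    - [0, 0, 1, 0]
    - [0, 0, 1, 0]
    - [0, 0, 0.5, 0]
    - [0, 0, 0.5, 0]
    - [0, 0, 0.5, 0]
    - [0, 0, 0.5, 0]
    - [0, 0, 0.5, 0]
    - [0, 0, 0.5, 0]
    - [0, 0, 0.5, 0]

```text
clock: 8.7
eef_pos: [484.5, -5.6, 82.9]
tcp_rot: [3.142, 0.0, -2.855]
contact_force: [0.5, 0.8, 2.2]
opening: 0.0
```

Request:
drive_tool:
  deltas:
    - [0, 0, 0.5, 0]
    - [0, 0, 0.5, 0]
    - [0, 0, 0.5, 0]
    - [0, 0, 0, 0]

```text
clock: 9.03
eef_pos: [483.5, -5.8, 67.1]
tcp_rot: [3.141, -0.002, -2.855]
contact_force: [-0.5, -0.1, -0.1]
opening: -0.004
```

Now I'll back off clear of the case (up, then toward the robot) and check.

Request:
drive_tool:
  deltas:
    - [0, 0, -1.5, 0]
    - [0, 0, -2.5, 0]
    - [0, 0, -3, 0]
    - [0, 0, -3, 0]
    - [0, 0, -3, 0]
    - [2, 0, -1, 0]
    - [2.5, 0, -1, 0]
    - [2.5, 0, 0, 0]
    - [2.5, 0, 0, 0]
    - [2, 0, 0, 0]
    - [0, 0, 0, 0]

```text
clock: 9.95
eef_pos: [370.1, -38.7, 217.8]
tcp_rot: [3.141, -0.003, -2.856]
contact_force: [0.6, 0.4, -0.1]
opening: -0.002
```

```bash
python3 - <<'E'
from h import *
im,d,w=snap('side','side2');im2,d2,w2=snap('top','top2')
a=cv2.resize(im[160:300,210:350],(560,560),interpolation=2);cv2.imwrite('pics/fin_side.png',a[...,::-1])
b=cv2.resize(im2[150:310,190:420],None,fx=3.4,fy=3.4,interpolation=2);cv2.imwrite('pics/fin_top.png',b[...,::-1])
print(r.sense()['eef_pos'],np.median(w2[190:240,270:345,2]))
E
```

```text
[373.83826081 -38.34074769 218.50241009] 107.8720962074874
```

View pics/fin_side.png

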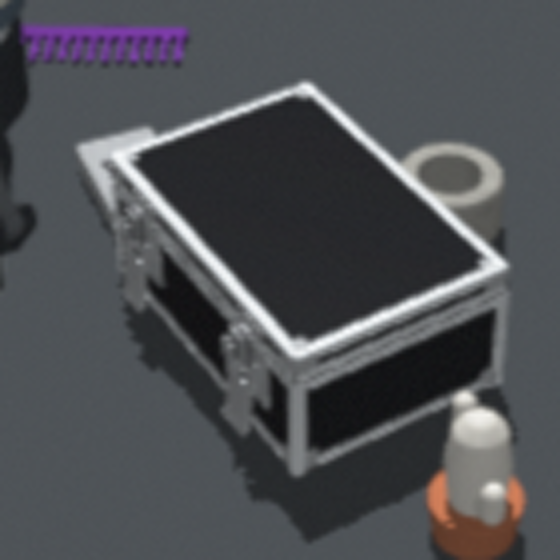

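View pics/fin_top.png

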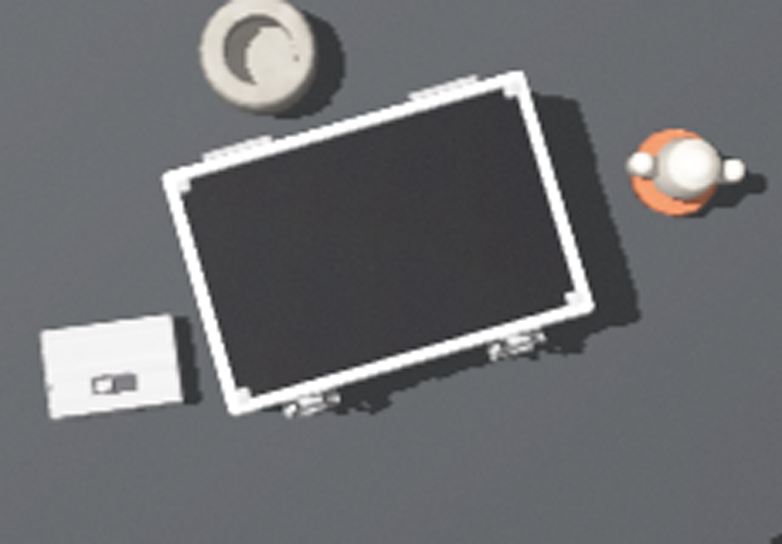

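Both levers hang flat against the front, at about (135,270) and (240,390) px in the side crop. In the top crop the lid is shut and the case, pillbox, candleholder and cactus sit at the same pixels as before. I'm handing in.

```bash
python3 -c "
from h import *
print(job.sign_off())"
```

```text
the job is handed in; nothing more can be done
None
```

The case is closed and both latches are fastened. I handed the job in at about 10 s of the 45 s allowed, and sign-off gives no verdict.

- **Lid:** I pushed it down with the closed fingertips until it stopped at 17.6 N with the tips about 107 mm up. A plane fit to the depth picture then showed it level at about 107 mm. An earlier rough line fit had suggested a 0.057 slope (as if about 0.06 rad open). The robust fit, checked against the table, showed about 0.002, so I put the first result down to outliers.
- **Latches:** I pressed the left lever, then the right, well past the dead point. The contact force fell to zero on each one. The last side view shows both hanging flat against the front; I judged this by eye and did not measure the lever angles.
- **Surroundings:** The case, pillbox, candleholder and cactus figure appear at the same pixels in the top views before and after. The comb was well clear of the arm's work and looks undisturbed in the side views. The arm finished clear of everything.

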